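# Find the crate stamped underneath and bring it to the dispatch line

## Task

Two crates of brass plates stand against the low wooden strip, and only one carries the dispatch stamp, a red ring with an arrow in it, on its underside. Pushing with the fingers inside its back wall, tip the left crate (your left as you face the table) back over the strip, well past 45 degrees for a moment so that its underside can be seen from the front, and let it down gently; then look under the right crate in the same way, even if the stamp has been found. Then push the stamped crate toward you until its front edge stands squarely over the white line, leaving the other one at the strip and the things around alone; nothing is gripped, lifted off the table or tipped right over.

Things in the scene. Friction and masses are not known exactly. Their poses are not given: they have to be found in the camera images.
- crate_stamped: Open wooden crate, 130 mm deep (x) by 150 wide (y), about 0.7 kg with the brass plates fixed in it. Back wall (+x, away from the robot) 90 mm high, 8 mm thick; front wall 46 mm high; sides slope between. Plates reach up 42 mm. Two skids under it. Origin: footprint centre at table level; z up. From above both crates look alike. This one has the stamp, a red ring 84 mm across with an arrow in it, under its middle.
- crate_plain: Open wooden crate, 130 mm deep (x) by 150 wide (y), about 0.7 kg with the brass plates fixed in it. Back wall (+x, away from the robot) 90 mm high, 8 mm thick; front wall 46 mm high; sides slope between. Plates reach up 42 mm. Two skids under it. Origin: footprint centre at table level; z up. From above both crates look alike. This one is bare underneath.
- crate_stamped_front (a point): Middle of the lower front edge of the stamped crate, 65 mm from its origin in -x, at its sole; axes as the crate's.
- crate_stamped_back (a point): Middle of the stamped crate's lower back edge, 65 mm behind its origin. Pushed at the inside of its back wall, the crate turns about this edge, which creeps up to 8 mm from the strip toward the robot. It balances at about 70 degrees; below 65 it falls back if let go, so follow it down.
- crate_plain_back (a point): Middle of the plain crate's lower back edge, 65 mm behind its origin. Pushed at the inside of its back wall, the crate turns about this edge, which creeps up to 8 mm from the strip toward the robot. It balances at about 70 degrees; below 65 it falls back if let go, so follow it down.
- crate_stamped_wall (a point): Middle of the inner face of the stamped crate's back wall, 57 mm behind its origin and 65 mm above its sole; the face is free above the plates from 45 to 90 mm height, 110 mm wide between corner posts.
- crate_plain_wall (a point): Middle of the inner face of the plain crate's back wall, 57 mm behind its origin and 65 mm above its sole; the face is free above the plates from 45 to 90 mm height, 110 mm wide between corner posts.
- stop_strip: Half-round dark wooden strip fixed to the table behind both crates, 500 mm long along its y, 16 mm wide, 8 mm high. Origin: middle of its length, on its centre line, at table level; x points away from the robot. Each crate's back wall starts 1 to 11 mm in front of it.
- line: Dispatch line: white tape on the table in front of the crates (on the robot's side), 30 mm wide (its x), 470 mm long (its y), with no height. Origin: its middle; x points away from the robot.
- plate_pile: Bystander: tied pile of round golden brass plates, 129 mm across, 32 mm high, right of the crates. Origin: centre of its underside.
- small_pile: Bystander: tied pile of small brass plates, 83 mm across, 27 mm high, left of the crates. Origin: centre of its underside.
- powder_box: Bystander: round brass box with lid, 65 mm across, 42 mm high, to the left. Origin: centre of its underside.
- hammer: Bystander: chasing hammer lying at the left front, 206 mm long (its y), 70 mm high at the head. Origin: middle of its length, on the table.

How it is judged:
By the outcome, as a careful person would: the job done as asked, in the order asked, and still so for the second after the job is handed in, with the robot touching nothing.
It also fails if it takes over 69 s, if anything falls off the work surface, if the arm or the gripper's body presses on something with over 40 N, if the wrist force passes 120 N, or if a joint passes its speed limit or range.

## Robot

A 6-joint arm with a two-finger parallel gripper is mounted at the origin on a cart in front of the work surface, level with it; the furniture and walls round the work are solid. World frame = base frame: x ahead of the robot, y to its left, z up, the work surface at z = 0. Lengths are in m, angles in degrees, forces in N, time in s.
With the tool pointing down it reaches from about 0.4 to 0.825 m from the base axis. Payload 7 kg.
Tool frame: the origin (TCP) lies at the very end of the fingers, on their centre line; the grasp point (between the pads) lies 19 mm behind it; z points along the fingers, y is the line along which they close (so a half turn about z gives the same grasp; the last joint's range is limited). The gripper opens to 88 mm and grips with 3 to 60 N. Pads are 19 mm wide; open, the fingers measure 130 mm over their backs; the gripper's body (78 mm by 193 mm) begins 47 mm behind the grasp point.
Start: joints at [88.814, 20.546, 0.682, 0, -70.136, -16.507], TCP at [0.205, 0.643, 0.227] pointing down, gripper open.
Joint ranges: [-176.03, 176.03], [-82.01, 121.73], [-58.28, 71.71], [-173.87, 95.51], [-174.79, -0.11], [-173.66, 173.66]. Speed limits (degrees/s): [136.94, 136.94, 172.46, 180, 180, 180].

## Interface

Orientations are given as [roll, pitch, yaw] about the fixed x, y, z axes, in that order (R = Rz(yaw) Ry(pitch) Rx(roll)).
In Python, from plant import get_state, imaging, r, finder gives the robot as it stands.
- The arm moves only by the shell command python3 -m handwheel 'ROWS' [FORCE]. ROWS is JSON, a list of rows, each a list of 5 numbers: the closure, from 0 (fully open) to 1 (shut), then the shift along the world's x, y, z in cm, then the turn about the world's z in degrees. A call has 1 to 8 rows; each row is the pose to reach, as a shift and turn from the pose commanded when the call began; what a row does not reach only later rows make up. A row lasts 1/8 s, in which the tool goes at most 62.5 mm and 10.7 degrees, less where a joint would pass 70% of its speed; a pose out of reach is approached as far as the arm can. A call with a gripper value outside its range is refused whole. The fingers move at their own pace and stop on an object; FORCE is the grip in N (left out, the last holds). Time passes only in rows, so rows that repeat a pose let the fingers close. It gives the time, the measured TCP pose, the force, the opening and the grip force at its end, in the units of the state.
- get_state(): the state, without advancing time (a new reading comes with each control period).
- imaging.capture(name): name is "scene" or "side" or "wrist"; returns (picture, depth): 480x640x3 uint8, red, green, blue; 480x640 float32, m along the optical axis (not along the pixel's ray), 0 where there is no reading.
- imaging.get_calibration(name): a dict with "fx", "fy", "cx", "cy" (pixels), "dist" ([k1, k2, p1, p2, k3] as OpenCV has them; the pictures are not rectified), "rvec" (rotation vector, rad) and "tvec" (3), from world to camera coordinates, as OpenCV has them; the wrist camera has in their place "hand_eye" (4x4, takes a point from camera to tool coordinates, whose origin is the TCP and whose axes are the flange's). Camera axes: x right, y down, z forward; pixel columns grow to the right and rows downward; lengths in m; the calibration is good to about 2 mm. A picture is of the moment at which its call begins: read the wrist's pose just before it. get_calibration takes no time and is no camera call.
- r.close_job(): hands the job in; it is judged then, once.
Trained networks look in the newest picture that a camera, given by its name, has taken for a name from the list of things; names that differ only in an ending like _2 or _b are one class to them, and where a whole thing is asked for, a point or a joint stands for the part that bears it (a point fixed in the world has none). Each returns a list of dicts, best first, with "p" (0 to 1); they miss things now and then, are a little off and sometimes report something else, mostly with a low value. They report only what shows in the picture. A call takes as long as a camera call.
- finder.cut_out(camera, query): "region" (480x640 bool, what is visible of it) and "pixel" ([column, row] in pixels, amid what is visible of it).
The state is a dict: "time_s": time; "joints": joint angles; "qd": joint speeds; "joint_torque": joint torques, N m; "tcp_pos": TCP position; "eef_rot": TCP orientation; "contact_force": force on the tool from outside, world axes, zero at the start; "moment": the same for the moment, N m; "gripper_width": finger opening in m; "gripper_force": force on a finger pad.
Only numpy, scipy, OpenCV 4.12 (cv2) and the standard library are available. Lean on these libraries where they do the work, as an engineer would, in place of code of your own. Each camera call takes 0.05 s, during which the arm holds its last target. There are 200 camera calls.

## Working session

There is one attempt and no reset: what is moved stays moved. The work goes in short steps, Python scripts to look and compute and a shell command to move; the robot and the scene stay as the last step left them, time stands still between calls to the robot, and variables do not carry over. Pictures are saved under pics/ and viewed, at most 10 in all, crops included, and the job is handed in when it is done.

```bash
ls; mkdir -p pics
cat > h.py <<'E'
import numpy as np, cv2
from plant import get_state, imaging, r, finder
def world(cam,uv,depth):
    c=imaging.get_calibration(cam);K=np.array([[c['fx'],0,c['cx']],[0,c['fy'],c['cy']],[0,0,1]])
    uv=np.array(uv,float).reshape(-1,1,2)
    n=cv2.undistortPoints(uv,K,np.array(c['dist'])).reshape(-1,2)
    d=np.array(depth).reshape(-1,1)
    P=np.hstack([n*d,d]); R=cv2.Rodrigues(np.array(c['rvec'],float))[0]
    return (P-np.array(c['tvec']).reshape(1,3))@R
def cloud(cam,reg,dep):
    v,u=np.nonzero(reg&(dep>0)); return world(cam,np.c_[u,v],dep[v,u])
E
python3 - <<'E'
from h import *
print(get_state())
for cam in ['scene','side']:
    p,d=imaging.capture(cam); cv2.imwrite(f'pics/{cam}0.png',p[:,:,::-1]); np.save(f'{cam}0.npy',d)
    c=imaging.get_calibration(cam);R=cv2.Rodrigues(np.array(c['rvec'],float))[0];print(cam,-R.T@np.array(c['tvec']).ravel(), R[2])
    for q in ['crate_stamped','crate_plain','stop_strip','line','plate_pile','small_pile','powder_box','hammer']:
        for o in finder.cut_out(cam,q)[:2]:
            P=cloud(cam,o['region'],d)
            if len(P): print(q,round(o['p'],2),np.round(o['pixel']),len(P),np.round(np.percentile(P,[1,50,99],axis=0),3).tolist())
E
```

```text
pics
{'time_s': 0.0, 'joints': array([ 8.88119084e+01,  2.05919977e+01,  6.36534135e-01, -2.14690928e-02,
       -7.01359195e+01, -1.65056730e+01]), 'qd': array([-0.00572507, -0.07258799, -0.07475659, -0.03991945,  0.07264534,
       -0.01935026]), 'joint_torque': array([ 9.08765778e-04, -5.82712841e+01,  2.93042529e+01,  6.99683368e+00,
        6.95352210e-03, -1.65289262e-04]), 'tcp_pos': array([0.20503518, 0.64261325, 0.22563306]), 'eef_rot': array([ 1.79906648e+02, -6.61477821e-03, -1.77010703e+01]), 'contact_force': array([-1.06926486,  0.02097442,  0.2371511 ]), 'moment': array([-0.00769424,  0.00287494,  0.00867122]), 'gripper_force': 0.0, 'gripper_width': 0.08763792067694376}
scene [-0.18380044  0.89947236  1.32577321] [ 0.40162318 -0.52790593 -0.74834093]
crate_stamped 0.92 [313. 251.] 2525 [[0.459, -0.097, -0.004], [0.533, 0.006, 0.037], [0.607, 0.084, 0.089]]
crate_stamped 0.73 [347. 210.] 2104 [[0.467, -0.284, -0.002], [0.542, -0.204, 0.037], [0.599, -0.129, 0.09]]
crate_plain 0.68 [348. 208.] 2114 [[0.467, -0.284, 0.002], [0.541, -0.206, 0.038], [0.599, -0.129, 0.09]]
st
[... 1002 characters left out ...]
rate_plain 0.54 [297. 251.] 1652 [[0.465, -0.072, 0.007], [0.535, 0.026, 0.04], [0.596, 0.085, 0.091]]
stop_strip 0.71 [278. 251.] 402 [[0.59, -0.329, -0.001], [0.608, -0.03, 0.007], [0.63, 0.16, 0.013]]
line 0.69 [347. 255.] 808 [[0.361, -0.281, -0.003], [0.38, -0.006, 0.001], [0.4, 0.182, 0.006]]
plate_pile 0.74 [330. 193.] 527 [[0.356, -0.481, 0.002], [0.418, -0.413, 0.026], [0.479, -0.355, 0.037]]
small_pile 0.78 [275. 305.] 564 [[0.574, 0.203, 0.012], [0.614, 0.244, 0.022], [0.651, 0.285, 0.03]]
powder_box 0.81 [271. 360.] 525 [[0.591, 0.415, -0.0], [0.617, 0.456, 0.031], [0.647, 0.473, 0.04]]
hammer 0.9 [352. 341.] 412 [[0.388, 0.273, 0.006], [0.41, 0.39, 0.022], [0.435, 0.464, 0.068]]
```

Run:
```python
from h import *
for c in ['wrist','scene','side']:
    k=imaging.get_calibration(c); print(c,k['fx'],np.round(k.get('hand_eye',0),3))
a=cv2.imread('pics/scene0.png')[120:420,150:550];b=cv2.imread('pics/side0.png')[120:420,150:550]
cv2.imwrite('pics/both.png',np.vstack([a,b]))
d=np.load('side0.npy')
# crate top of back walls: points z in .08-.095
for cam in ['scene','side']:
    imaging.capture(cam) if 0 else None
    d=np.load(f'{cam}0.npy'); P=cloud(cam,np.ones_like(d,bool),d)
    for n,(lo,hi) in dict(L=(-.08,.1),R=(-.3,-.12)).items():
        m=(P[:,2]>.083)&(P[:,2]<.1)&(P[:,1]>lo)&(P[:,1]<hi)&(P[:,0]>.5)&(P[:,0]<.65);Q=P[m]
        f=np.polyfit(Q[:,1],Q[:,0],1); print(cam,n,len(Q),np.round(np.percentile(Q,[2,50,98],axis=0),3).tolist(),'slope deg',np.degrees(np.arctan(f[0])))
        # front wall top
        m=(P[:,2]>.035)&(P[:,2]<.055)&(P[:,1]>lo)&(P[:,1]<hi)&(P[:,0]>.44)&(P[:,0]<.485);Q=P[m]
        f=np.polyfit(Q[:,1],Q[:,0],1); print('  front',len(Q),np.round(np.percentile(Q,[2,50,98],axis=0),3).tolist(),'slope deg',np.degrees(np.arctan(f[0])))
```

```text
wrist 392.6130950027153 [[-0.001 -0.965 -0.261  0.07 ]
 [ 1.    -0.001  0.     0.   ]
 [-0.    -0.261  0.965 -0.158]
 [ 0.     0.     0.     1.   ]]
scene 559.7584261631895 0
side 472.1353116233224 0
scene L 151 [[0.56, -0.064, 0.083], [0.585, 0.01, 0.087], [0.595, 0.084, 0.093]] slope deg -4.005673206647188
  front 237 [[0.458, -0.071, 0.036], [0.469, 0.011, 0.042], [0.484, 0.076, 0.05]] slope deg -2.1826822241519186
scene R 127 [[0.573, -0.278, 0.083], [0.592, -0.197, 0.087], [0.602, -0.128, 0.093]] slope deg -2.62817425650674
  front 154 [[0.466, -0.281, 0.036], [0.474, -0.202, 0.042], [0.485, -0.134, 0.049]] slope deg -1.2685007426918185
side L 122 [[0.565, -0.065, 0.083], [0.588, 0.019, 0.089], [0.599, 0.085, 0.093]] slope deg -3.6739670080451776
  front 147 [[0.462, -0.07, 0.036], [0.474, 0.016, 0.044], [0.485, 0.076, 0.05]] slope deg -2.4652695443894226
side R 87 [[0.573, -0.278, 0.083], [0.596, -0.194, 0.089], [0.605, -0.132, 0.093]] slope deg -3.438495952059873
  front 67 [[0.471, -0.279, 0.037], [0.478, -0.194, 0.046], [0.484, -0.137, 0.05]] slope deg -2.2886196883216368
```

View pics/both.png

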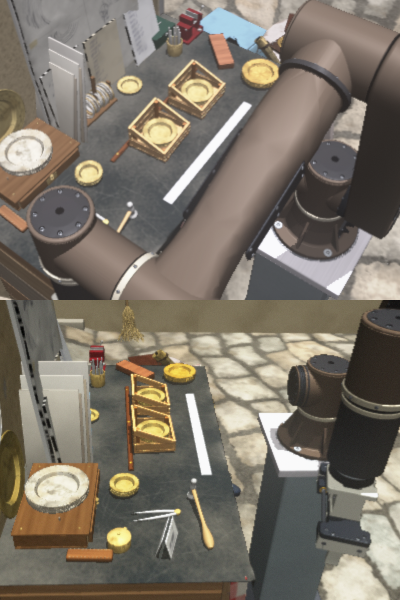

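```bash
python3 -m handwheel '[[1,2.6,-5.2,0.5,2.2],[1,5.2,-10.4,1,4.4],[1,7.8,-15.6,1.5,6.6],[1,10.4,-20.8,2,8.8],[1,13,-26,2.5,11],[1,15.6,-31.2,3,13.2],[1,18.2,-36.4,4,15.4],[1,20.8,-41.6,5,17.7]]' 20
```

```text
time_s: 1.9
tcp_pos: [0.4136, 0.2253, 0.2773]
eef_rot: [-180.0, -0.0, 0.1]
contact_force: [1.1, 0.4, -0.4]
gripper_width: 0.0129
gripper_force: 0.0
```

Run:
```python
from h import *
for cam in ['scene','side']:
    p=cv2.imread(f'pics/{cam}0.png'); d=np.load(f'{cam}0.npy'); P=cloud(cam,np.ones_like(d,bool),d)
    v,u=np.nonzero(d>0); w=p[v,u].min(1)
    m=(P[:,0]>.33)&(P[:,0]<.43)&(abs(P[:,1]+.05)<.3)&(abs(P[:,2])<.02)&(w>150); Q=P[m]
    print(cam,'line',len(Q),cv2.minAreaRect(Q[:,:2].astype(np.float32)),cv2.fitLine(Q[:,:2].astype(np.float32),cv2.DIST_L2,0,.01,.01).ravel())
    # strip : dark brown reddish near x .58-.63
    m=(P[:,0]>.57)&(P[:,0]<.66)&(P[:,2]<.02)&(P[:,2]>.003)&(P[:,1]<.18)&(P[:,1]>-.36)&(p[v,u,2]>p[v,u,0]*1.4); Q=P[m]
    print('strip',len(Q),np.round(cv2.fitLine(Q[:,:2].astype(np.float32),cv2.DIST_HUBER,0,.01,.01).ravel(),3))
    m=(P[:,0]>.63)&(P[:,0]<.78)&(P[:,2]>.015)&(P[:,1]<.12)&(P[:,1]>-.33);Q=P[m]
    for lo in np.arange(-.33,.12,.075):
        q=Q[(Q[:,1]>lo)&(Q[:,1]<lo+.075)]; print('behind',round(lo,3),len(q),np.round(q.min(0),3) if len(q) else '')
```

```text
scene line 1315 ((0.3803982734680176, -0.05378501117229462), (0.038819439709186554, 0.4774615168571472), 1.8267661333084106) [ 0.03082176 -0.9995249   0.37996438 -0.03752248]
strip 171 [ 0.024  1.     0.59  -0.057]
behind -0.33 13 [ 0.719 -0.33   0.02 ]
behind -0.255 0 
behind -0.18 7 [ 0.708 -0.157  0.015]
behind -0.105 35 [ 0.717 -0.091  0.015]
behind -0.03 401 [ 0.729 -0.029  0.015]
behind 0.045 677 [0.703 0.046 0.015]
side line 813 ((0.38021519780158997, -0.05778197944164276), (0.03419223800301552, 0.485822468996048), 1.7537095546722412) [ 0.03002915 -0.99954903  0.3798208  -0.02754117]
strip 411 [ 0.062 -0.998  0.606 -0.005]
behind -0.33 14 [ 0.728 -0.33   0.015]
behind -0.255 0 
behind -0.18 6 [ 0.719 -0.162  0.015]
behind -0.105 1 [ 0.72  -0.098  0.016]
behind -0.03 0 
behind 0.045 741 [0.708 0.1   0.199]
```

```bash
python3 -m handwheel '[[1,2,-5,0.5,0.5],[1,4,-10,1,1],[1,6,-15,1.5,1.5],[1,8,-20,2,2],[1,10,-25,2.5,2],[1,11,-28,3,2],[1,11,-28,3,2]]'
python3 - <<'E'
from h import *
s=get_state(); p,d=imaging.capture('wrist'); cv2.imwrite('pics/w1.png',p[:,:,::-1]); np.save('w1.npy',d)
from scipy.spatial.transform import Rotation as Ro
k=imaging.get_calibration('wrist');T=np.eye(4);T[:3,:3]=Ro.from_euler('xyz',s['eef_rot'],degrees=True).as_matrix();T[:3,3]=s['tcp_pos']
M=T@np.array(k['hand_eye']); Mi=np.linalg.inv(M); np.save('w1M.npy',M)
K=np.array([[k['fx'],0,k['cx']],[0,k['fy'],k['cy']],[0,0,1]])
v,u=np.nonzero(d>0); n=cv2.undistortPoints(np.c_[u,v].astype(float).reshape(-1,1,2),K,np.array(k['dist'])).reshape(-1,2)
z=d[v,u][:,None]; P=np.hstack([n*z,z])@M[:3,:3].T+M[:3,3]
print(s['tcp_pos'],s['eef_rot'])
for n_,lo,hi in [('L',-.1,.1),('R',-.3,-.11)]:
    m=(P[:,2]>.086)&(P[:,2]<.1)&(P[:,1]>lo)&(P[:,1]<hi)&(P[:,0]>.5)&(P[:,0]<.65);Q=P[m]
    if len(Q)<20: print(n_,'none');continue
    y0,y1=np.percentile(Q[:,1],[1,99]); print(n_,len(Q),y0,y1)
    for a in np.linspace(y0+.015,y1-.015,6):
        q=Q[abs(Q[:,1]-a)<.006]; print('  y %.3f x %.3f..%.3f'%(a,*np.percentile(q[:,0],[3,97])) if len(q)>3 else 'n')
m=(P[:,2]>.003)&(P[:,2]<.014)&(P[:,0]>.585)&(P[:,0]<.65)&(P[:,1]<.19)
Q=P[m];print('strip',len(Q),np.round(cv2.fitLine(Q[:,:2].astype(np.float32),cv2.DIST_HUBER,0,.01,.01).ravel(),3))
for a in np.arange(-.3,.18,.04):
    q=Q[abs(Q[:,1]-a)<.01]
    if len(q)>3: print('  y %.2f x %.3f..%.3f'%(a,*np.percentile(q[:,0],[3,97])))
Q=P[(P[:,2]>.05)&(P[:,0]>.64)&(P[:,1]<.2)];print('behind',len(Q),np.round(np.percentile(Q,[1,50,99],axis=0),3) if len(Q) else '')
E
```

```text
time_s: 2.78
tcp_pos: [0.5236, -0.0549, 0.3066]
eef_rot: [180.0, -0.0, 1.8]
contact_force: [0.2, 0.4, -0.1]
gripper_width: 0.0003
gripper_force: 0.0
[ 0.52362406 -0.05485824  0.30664102] [ 1.79986865e+02 -7.62088483e-03  1.82346170e+00]
L 1936 -0.0658280373867743 0.08099300514163027
  y -0.051 x 0.580..0.598
  y -0.027 x 0.588..0.596
  y -0.004 x 0.586..0.594
  y 0.019 x 0.585..0.592
  y 0.043 x 0.583..0.591
  y 0.066 x 0.571..0.589
R 1972 -0.2799926491542193 -0.13244497277029318
  y -0.265 x 0.585..0.603
  y -0.241 x 0.595..0.602
  y -0.218 x 0.593..0.601
  y -0.194 x 0.592..0.600
  y -0.171 x 0.591..0.598
  y -0.147 x 0.579..0.597
strip 6196 [ 0.051 -0.999  0.607 -0.066]
  y -0.30 x 0.614..0.627
  y -0.26 x 0.587..0.625
  y -0.22 x 0.589..0.623
  y -0.18 x 0.586..0.620
  y -0.14 x 0.592..0.618
  y -0.10 x 0.603..0.616
  y -0.06 x 0.600..0.613
  y -0.02 x 0.586..0.611
  y 0.02 x 0.596..0.610
  y 0.06 x 0.593..0.607
  y 0.10 x 0.591..0.605
  y 0.14 x 0.589..0.603
behind 693 [[ 0.686 -0.353  0.05 ]
 [ 0.706  0.19   0.055]
 [ 0.725  0.199  0.063]]
```

View pics/w1.png

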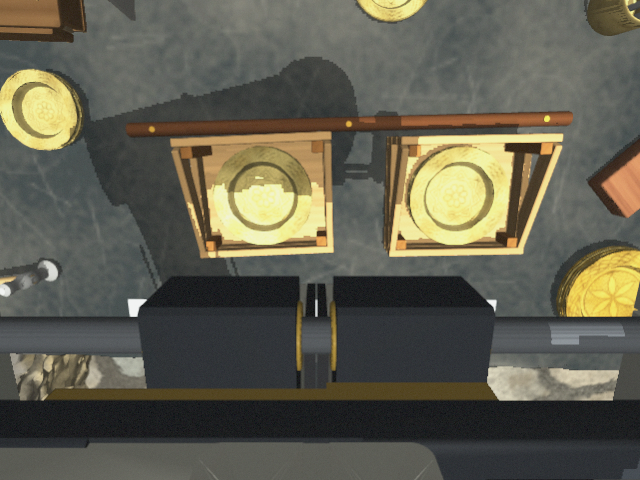

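Run:
```python
from h import *
for cam in ['side','scene']:
    d=np.load(f'{cam}0.npy'); P=cloud(cam,np.ones_like(d,bool),d)
    Q=P[(P[:,0]>.64)&(P[:,0]<.76)&(P[:,1]<.2)&(P[:,1]>-.1)&(P[:,2]>.07)]
    for lo in np.arange(-.1,.2,.03):
        q=Q[(Q[:,1]>=lo)&(Q[:,1]<lo+.03)]
        if len(q): print(cam,round(lo,2),len(q),np.round(np.percentile(q,[2,50,98],axis=0),3).tolist())
```

```text
side 0.08 225 [[0.709, 0.101, 0.286], [0.733, 0.107, 0.317], [0.759, 0.11, 0.331]]
side 0.11 987 [[0.709, 0.111, 0.098], [0.729, 0.126, 0.232], [0.759, 0.139, 0.307]]
side 0.14 551 [[0.716, 0.14, 0.072], [0.741, 0.15, 0.125], [0.759, 0.166, 0.196]]
side 0.17 3 [[0.737, 0.17, 0.073], [0.745, 0.171, 0.074], [0.758, 0.171, 0.081]]
scene -0.04 28 [[0.74, -0.026, 0.073], [0.751, -0.017, 0.08], [0.759, -0.011, 0.089]]
scene -0.01 54 [[0.733, -0.008, 0.072], [0.749, 0.007, 0.08], [0.759, 0.019, 0.09]]
scene 0.02 40 [[0.738, 0.02, 0.07], [0.75, 0.036, 0.08], [0.76, 0.049, 0.092]]
scene 0.05 56 [[0.736, 0.051, 0.07], [0.748, 0.064, 0.08], [0.76, 0.077, 0.09]]
scene 0.08 139 [[0.707, 0.103, 0.284], [0.732, 0.108, 0.317], [0.758, 0.11, 0.332]]
scene 0.11 764 [[0.705, 0.111, 0.097], [0.723, 0.126, 0.23], [0.758, 0.139, 0.309]]
scene 0.14 444 [[0.712, 0.14, 0.073], [0.736, 0.15, 0.124], [0.758, 0.167, 0.2]]
```

```bash
python3 -m handwheel '[[1,2,3,-5,0.5],[1,3.2,6,-10,1],[1,3.2,6,-15,1.2],[1,3.2,6,-19.5,1.2],[1,3.2,6,-23,1.2],[1,3.2,6,-23,1.2]]'
```

```text
time_s: 3.58
tcp_pos: [0.5529, 0.0074, 0.0744]
eef_rot: [179.9, 0.3, 3.3]
contact_force: [0.1, -0.5, 1.4]
gripper_width: 0.0006
gripper_force: 0.0
```

```bash
python3 -m handwheel '[[1,0.8,0,0,0],[1,1.4,0,0,0],[1,1.8,0,0,0],[1,2.2,0,0,0],[1,2.6,0,0,0],[1,3.0,0,0,0],[1,3.2,0,0,0]]'
python3 - <<'E'
from h import *
p,d=imaging.capture('scene');P=cloud('scene',np.ones_like(d,bool),d)
m=(P[:,2]>.083)&(P[:,2]<.11)&(abs(P[:,1])<.04)&(P[:,0]>.5)&(P[:,0]<.65);print(np.median(P[m],0),m.sum())
m=(P[:,2]>.035)&(P[:,2]<.075)&(abs(P[:,1])<.06)&(P[:,0]>.44)&(P[:,0]<.485);print(np.percentile(P[m],[2,50,98],axis=0),m.sum())
print(get_state()['contact_force'])
E
```

```text
time_s: 4.45
tcp_pos: [0.5862, 0.0071, 0.0765]
eef_rot: [-180.0, 0.1, 3.2]
contact_force: [-5.1, 3.5, 3.0]
gripper_width: 0.0007
gripper_force: 2.6
[0.57575289 0.02056259 0.09141868] 53
[[ 0.46286285 -0.05748299  0.03583965]
 [ 0.47122288  0.00425023  0.05377434]
 [ 0.48355523  0.05905344  0.06511306]] 238
[-4.42570011  2.25100527  2.35496055]
```

```bash
python3 -m handwheel '[[1,0.5,0,0,0],[1,1.2,0,0,0],[1,1.85,0,-0.05,0],[1,2.5,0,-0.2,0],[1,3.2,0,-0.4,0],[1,3.8,0,-0.7,0],[1,4.4,0,-1.0,0],[1,4.4,0,-1.0,0]]'
cat >> h.py <<'E'
def tilt(cam,lo,hi,save=None):
    p,d=imaging.capture(cam);P=cloud(cam,np.ones_like(d,bool),d)
    if save: cv2.imwrite(save,p[:,:,::-1]); np.save(save[:-4]+'.npy',d)
    m=(P[:,1]>lo)&(P[:,1]<hi)&(P[:,0]>.44)&(P[:,0]<.66)&(P[:,2]>.004)&(P[:,2]<.18)
    for x in np.arange(.46,.66,.02):
        q=P[m&(abs(P[:,0]-x)<.004)]
        if len(q)>3: print('x %.2f zmin %.3f zmax %.3f n %d'%(x,*np.percentile(q[:,2],[3,97]),len(q)))
E
python3 - <<'E'
from h import *
tilt('scene',.03,.095,'pics/s1.png')
E
```

```text
time_s: 5.5
tcp_pos: [0.631, 0.0067, 0.0661]
eef_rot: [180.0, 0.1, 3.2]
contact_force: [-4.3, 0.1, 1.0]
gripper_width: 0.0007
gripper_force: 1.6
x 0.48 zmin 0.005 zmax 0.006 n 4
x 0.50 zmin 0.007 zmax 0.101 n 55
x 0.52 zmin 0.069 zmax 0.122 n 77
x 0.54 zmin 0.021 zmax 0.108 n 46
x 0.56 zmin 0.014 zmax 0.102 n 45
x 0.58 zmin 0.008 zmax 0.096 n 46
x 0.60 zmin 0.016 zmax 0.175 n 104
x 0.62 zmin 0.036 zmax 0.177 n 89
x 0.64 zmin 0.056 zmax 0.177 n 55
```

```bash
python3 -m handwheel '[[1,0.4,0,-0.2,0],[1,0.8,0,-0.5,0],[1,1.2,0,-0.8,0],[1,1.55,0,-1.1,0],[1,1.9,0,-1.4,0],[1,2.2,0,-1.65,0],[1,2.35,0,-1.8,0],[1,2.35,0,-1.8,0]]'
python3 - <<'E'
from h import *
tilt('scene',.03,.095,'pics/s2.png'); print(get_state()['contact_force'])
o=finder.cut_out('scene','crate_stamped')
for x in o[:3]: print(x['p'],x['pixel'])
a=cv2.imread('pics/s2.png')
c=cv2.resize(a[170:320,240:420],None,fx=4,fy=4,interpolation=cv2.INTER_CUBIC);cv2.imwrite('pics/s2c.png',c)
E
```

```text
time_s: 6.55
tcp_pos: [0.655, 0.0071, 0.0486]
eef_rot: [-180.0, -0.0, 3.2]
contact_force: [-2.0, 1.0, 1.3]
gripper_width: 0.0005
gripper_force: 0.7
x 0.50 zmin 0.004 zmax 0.006 n 5
x 0.54 zmin 0.099 zmax 0.130 n 56
x 0.56 zmin 0.032 zmax 0.138 n 86
x 0.58 zmin 0.009 zmax 0.125 n 53
x 0.60 zmin 0.006 zmax 0.110 n 50
x 0.62 zmin 0.024 zmax 0.158 n 90
x 0.64 zmin 0.030 zmax 0.174 n 66
[-1.72086954  0.1002684   0.96436517]
0.71 [293.0, 236.8]
0.52 [269.6, 274.4]
```

View pics/s2c.png

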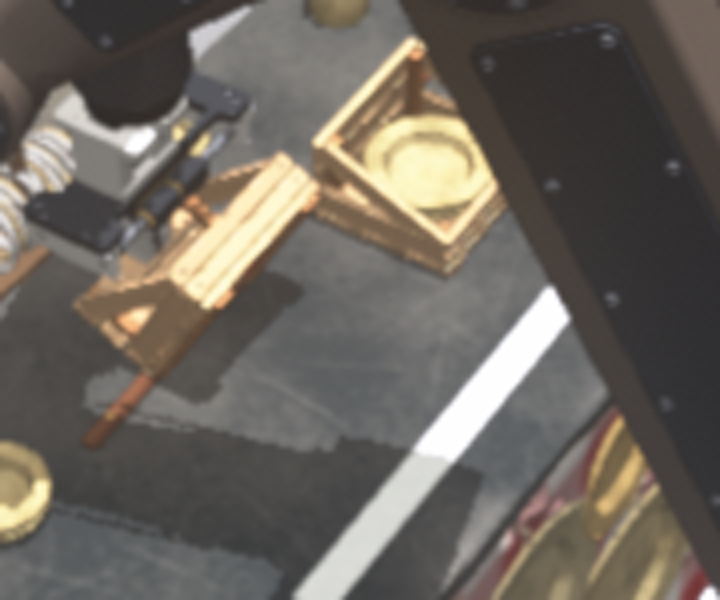

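```bash
cat >> h.py <<'E'
def ang(cam,lo,hi,d,px):
    P=cloud(cam,np.ones_like(d,bool),d)
    m=(P[:,1]>lo)&(P[:,1]<hi)&(P[:,0]>.45)&(P[:,0]<.7)&(P[:,2]>.02)&(P[:,2]<.15)
    Q=P[m]; x=px-Q[:,0]; r=np.hypot(x,Q[:,2]); k=(r>.06)&(r<.145)
    a=np.degrees(np.arctan2(Q[:,2],x))[k]; i=np.argmax(np.where(r<.145,np.degrees(0*r)+Q[:,2],0))
    return len(a),np.percentile(a,[0,2,5,10]) if len(a) else 0,'crest',Q[i]
E
python3 - <<'E'
from h import *
for n in ['s1','s2']: print(n,ang('scene',.065,.1,np.load(f'pics/{n}.npy'),.595))
_,d=imaging.capture('side'); print(ang('side',.065,.1,d,.595))
E
python3 -m handwheel '[[1,0.1,0,-0.1,0],[1,0.2,0,-0.25,0],[1,0.3,0,-0.4,0],[1,0.3,0,-0.4,0]]'
python3 - <<'E'
from h import *
for c in ['scene','side']:
    p,d=imaging.capture(c);cv2.imwrite(f'pics/{c}3.png',p[:,:,::-1]); print(ang(c,.065,.1,d,.595))
for _ in range(4): imaging.capture('scene');print(get_state()['contact_force'])
E
```

```text
s1 (481, array([38.78779402, 41.28265814, 43.36629932, 45.27064966]), 'crest', array([0.5966335 , 0.0694365 , 0.14494222]))
s2 (495, array([57.85694831, 60.79897083, 62.45204423, 64.25832195]), 'crest', array([0.56466268, 0.07705431, 0.14145769]))
(699, array([61.13160717, 62.98383216, 65.60402579, 68.08300998]), 'crest', array([0.621108  , 0.09894392, 0.14233943]))
time_s: 7.2
tcp_pos: [0.6578, 0.0071, 0.0444]
eef_rot: [180.0, -0.0, 3.2]
contact_force: [-1.5, 0.3, -0.0]
gripper_width: 0.0003
gripper_force: 0.6
(511, array([61.81683815, 64.17902565, 65.66088933, 67.42203144]), 'crest', array([0.61508718, 0.07954431, 0.14240797]))
(712, array([64.90820407, 66.57623452, 69.15942979, 71.68203368]), 'crest', array([0.5807009 , 0.08444641, 0.14332117]))
[-0.82048619  1.03802666  0.30993959]
[-1.25476945  0.57345613 -0.16047777]
[-0.43623868  0.492582    0.96042335]
[-1.52926428 -0.49988346  0.69203154]
```

Run:
```python
from h import *
a=cv2.imread('pics/scene3.png');c=a[195:265,265:335]
h=cv2.cvtColor(c,cv2.COLOR_BGR2HSV);m=((h[...,0]<7)|(h[...,0]>172))&(h[...,1]>110)&(h[...,2]>60)
print('red',m.sum(),[(x+265,y+195,c[y,x].tolist()) for y,x in list(zip(*np.nonzero(m)))[:25]])
cv2.imwrite('pics/s3c.png',cv2.resize(c,None,fx=8,fy=8,interpolation=cv2.INTER_CUBIC))
```

```text
red 4 [(np.int64(301), np.int64(235), [46, 54, 84]), (np.int64(300), np.int64(236), [53, 61, 107]), (np.int64(301), np.int64(236), [48, 56, 86]), (np.int64(298), np.int64(239), [46, 54, 86])]
```

View pics/s3c.png

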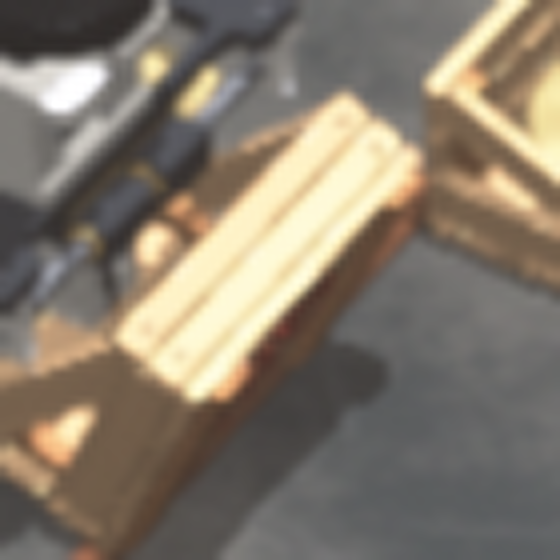

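```bash
python3 -m handwheel '[[1,-0.3,0,0.4,0],[1,-0.6,0,0.65,0],[1,-0.95,0,0.95,0],[1,-1.35,0,1.3,0],[1,-1.75,0,1.6,0],[1,-2.2,0,1.9,0],[1,-2.65,0,2.2,0],[1,-3.1,0,2.45,0]]'; python3 -m handwheel '[[1,-0.5,0,0.25,0],[1,-1.1,0,0.45,0],[1,-1.7,0,0.6,0],[1,-2.3,0,0.7,0],[1,-2.8,0,0.75,0],[1,-3.3,0,0.75,0],[1,-3.7,0,0.75,0],[1,-4.0,0,0.75,0]]'
python3 - <<'E'
from h import *
p,d=imaging.capture('scene');P=cloud('scene',np.ones_like(d,bool),d)
m=(P[:,2]>.03)&(P[:,2]<.095)&(abs(P[:,1])<.06)&(P[:,0]>.44)&(P[:,0]<.485);print(np.percentile(P[m],[2,50,98],axis=0),m.sum())
E
```

```text
time_s: 8.5
tcp_pos: [0.6263, 0.0069, 0.0693]
eef_rot: [180.0, 0.0, 3.2]
contact_force: [-1.0, -1.9, 5.4]
gripper_width: 0.0001
gripper_force: 1.6
time_s: 9.5
tcp_pos: [0.5852, 0.0068, 0.0762]
eef_rot: [180.0, 0.1, 3.2]
contact_force: [-4.0, -1.4, 4.5]
gripper_width: 0.0004
gripper_force: 2.7
[[ 0.46147153 -0.05742297  0.03087324]
 [ 0.46915513  0.00214754  0.05164635]
 [ 0.48401909  0.05737143  0.06599493]] 288
```

Now set it fully down, then clear and go to the right crate.

```bash
python3 -m handwheel '[[1,-0.2,0,0,0],[1,-0.4,0,0,0],[1,-0.6,0,0,0],[1,-0.8,0,0,0],[1,-1.0,0,0,0],[1,-1.4,0,0,0],[1,-2.4,0,2,0],[1,-2.4,0,7,0]]'
python3 - <<'E'
from h import *
p,d=imaging.capture('scene');P=cloud('scene',np.ones_like(d,bool),d)
m=(P[:,2]>.03)&(P[:,2]<.095)&(abs(P[:,1])<.06)&(P[:,0]>.44)&(P[:,0]<.485);print(np.percentile(P[m],[2,50,98],axis=0),m.sum())
m=(P[:,2]>.086)&(P[:,2]<.1)&(abs(P[:,1])<.05)&(P[:,0]>.54)&(P[:,0]<.62);print(np.percentile(P[m],[2,50,98],axis=0),m.sum())
E
```

```text
time_s: 10.55
tcp_pos: [0.5612, 0.0072, 0.1449]
eef_rot: [180.0, 0.2, 3.2]
contact_force: [1.3, 0.1, -0.2]
gripper_width: 0.0004
gripper_force: 0.0
[[ 0.45839642 -0.05856585  0.03091461]
 [ 0.46698139  0.00302317  0.0402492 ]
 [ 0.48430151  0.05799298  0.0487064 ]] 204
[[ 0.58026996 -0.04511621  0.08607631]
 [ 0.58521695  0.00662712  0.08800058]
 [ 0.58941024  0.04772124  0.0947987 ]] 43
```

```bash
python3 -m handwheel '[[1,0,-5.5,0,0],[1,0.2,-11,0,0],[1,0.4,-16.5,0,0],[1,0.5,-21.3,0,0],[1,0.5,-21.3,-3.5,0],[1,0.5,-21.3,-7,0],[1,0.5,-21.3,-7,0],[1,1.2,-21.3,-7,0]]'; python3 -m handwheel '[[1,0.3,0,0,0],[1,0.6,0,0,0],[1,0.9,0,0,0],[1,1.2,0,0,0],[1,1.5,0,0,0],[1,1.8,0,0,0],[1,2.0,0,0,0],[1,2.0,0,0,0]]'
python3 - <<'E'
from h import *
p,d=imaging.capture('scene');P=cloud('scene',np.ones_like(d,bool),d)
m=(P[:,2]>.03)&(P[:,2]<.095)&(abs(P[:,1]+.206)<.06)&(P[:,0]>.44)&(P[:,0]<.495);print(np.percentile(P[m],[2,50,98],axis=0),m.sum())
print(ang('scene',-.15,-.115,d,.606))
E
```

```text
time_s: 11.6
tcp_pos: [0.5759, -0.206, 0.0778]
eef_rot: [180.0, -0.1, 3.2]
contact_force: [0.2, -1.3, 0.6]
gripper_width: 0.0006
gripper_force: 0.0
time_s: 12.6
tcp_pos: [0.5937, -0.2056, 0.0766]
eef_rot: [-180.0, 0.1, 3.2]
contact_force: [-4.1, 3.2, 3.2]
gripper_width: 0.0005
gripper_force: 2.6
[[ 0.47105598 -0.26274084  0.03158168]
 [ 0.47810603 -0.20328855  0.05258683]
 [ 0.49326498 -0.14986838  0.06484237]] 236
(426, array([ 9.06983873, 11.6003423 , 13.81268192, 16.73597739]), 'crest', array([ 0.59879425, -0.12045567,  0.14332493]))
```

```bash
python3 -m handwheel '[[1,0.5,0,0,0],[1,1.2,0,0,0],[1,1.85,0,-0.05,0],[1,2.5,0,-0.2,0],[1,3.2,0,-0.4,0],[1,3.8,0,-0.7,0],[1,4.4,0,-1.0,0],[1,4.4,0,-1.0,0]]';python3 -m handwheel '[[1,0.4,0,-0.2,0],[1,0.8,0,-0.5,0],[1,1.2,0,-0.8,0],[1,1.55,0,-1.1,0],[1,1.9,0,-1.4,0],[1,2.2,0,-1.65,0],[1,2.35,0,-1.8,0],[1,2.35,0,-1.8,0]]';  python3 - <<'E'
from h import *
for c in ['scene','side']:
    p,d=imaging.capture(c);print(ang(c,-.15,-.115,d,.604))
for _ in range(4): imaging.capture('scene');print(get_state()['contact_force'])
E
```

```text
time_s: 13.65
tcp_pos: [0.6384, -0.2057, 0.0659]
eef_rot: [-180.0, 0.1, 3.2]
contact_force: [-4.5, 2.2, 0.3]
gripper_width: 0.0004
gripper_force: 1.8
time_s: 14.65
tcp_pos: [0.6625, -0.206, 0.0485]
eef_rot: [180.0, -0.0, 3.2]
contact_force: [-2.3, -0.5, 0.3]
gripper_width: 0.0007
gripper_force: 0.9
(472, array([59.69961219, 60.94286741, 62.80518827, 64.50595544]), 'crest', array([ 0.62349335, -0.13800931,  0.14253611]))
(562, array([61.37007511, 63.05981552, 65.24281702, 68.40380253]), 'crest', array([ 0.6298074 , -0.1152997 ,  0.14246187]))
[-1.52348121  0.21882077  0.70771495]
[-0.87061746  0.43042639  0.92977459]
[-1.91362451  0.65489239  1.79927892]
[-1.96772222 -0.82040438  0.85050748]
```

Same as the left at this point; the last small step.

```bash
python3 -m handwheel '[[1,0.1,0,-0.1,0],[1,0.2,0,-0.25,0],[1,0.3,0,-0.4,0],[1,0.3,0,-0.4,0]]'
python3 - <<'E'
from h import *
for c in ['scene','side']:
    p,d=imaging.capture(c);cv2.imwrite(f'pics/{c}4.png',p[:,:,::-1]); print(ang(c,-.15,-.115,d,.604))
a=cv2.imread('pics/scene4.png');b=cv2.imread('pics/scene3.png')
f=lambda c:cv2.resize(c,None,fx=8,fy=8,interpolation=cv2.INTER_CUBIC)
cv2.imwrite('pics/s4c.png',np.hstack([f(b[218:255,275:322]),f(a[175:212,310:357])]))
# sample colours along underside, both pictures
for img,y0,x0,n in [(b,.006,.595,'L'),(a,-.206,.604,'R')]:
    k=imaging.get_calibration('scene');K=np.array([[k['fx'],0,k['cx']],[0,k['fy'],k['cy']],[0,0,1]])
    for th in (62,64,66):
      t=np.radians(th)
      for s in (.085,.095,.105):
        pts=np.array([[x0-s*np.cos(t),y0+w,s*np.sin(t)] for w in np.arange(-.05,.051,.01)])
        uv=cv2.projectPoints(pts,np.array(k['rvec'],float),np.array(k['tvec'],float),K,np.array(k['dist']))[0].reshape(-1,2).round().astype(int)
        c=img[uv[:,1],uv[:,0]].astype(float); print(n,th,s,uv[5],'R/G',np.round(c[:,2]/c[:,1],2))
E
```

```text
time_s: 15.45
tcp_pos: [0.6653, -0.2059, 0.0443]
eef_rot: [-180.0, 0.0, 3.2]
contact_force: [-1.8, 0.6, 0.3]
gripper_width: -0.0
gripper_force: 0.7
(486, array([63.23810835, 64.77530853, 66.29973632, 68.25000996]), 'crest', array([ 0.62237456, -0.11561053,  0.14289742]))
(569, array([65.60334778, 66.68343403, 69.15594421, 71.77738457]), 'crest', array([ 0.58763774, -0.14150929,  0.14326388]))
L 62 0.085 [302 239] R/G [1.02 1.02 1.1  1.13 1.27 1.28 1.25 1.27 1.3  1.32 1.3 ]
L 62 0.095 [303 238] R/G [1.07 1.08 1.12 1.1  1.22 1.29 1.26 1.29 1.29 1.3  1.34]
L 62 0.105 [305 237] R/G [1.07 1.01 1.01 1.03 1.02 1.13 1.22 1.14 1.17 1.3  1.32]
L 64 0.085 [302 239] R/G [1.23 1.23 1.1  1.13 1.27 1.28 1.25 1.27 1.3  1.32 1.3 ]
L 64 0.095 [303 237] R/G [1.07 1.23 1.23 1.21 1.28 1.32 1.28 1.33 1.31 1.33 1.37]
L 64 0.105 [304 236] R/G [1.22 1.22 1.21 1.22 1.24 1.3  1.3  1.27 1.31 1.36 1.31]
L 66 0.085 [301 238] R/G [1.34 1.3  1.29 1.3  1.33 1.25 1.34 1.35 1.39 1.33 1.32]
L 66 0.095 [302 236] R/G [1.35 1.32 1.3  1.28 1.31 1.37 1.3  1.48 1.48 1.37 1.33]
L 66 0.105 [303 235] R/G [1.43 1.38 1.33 1.3  1.35 1.35 1.33 1.39 1.43 1.42 1.31]
R 62 0.085 [340 199] R/G [1.01 1.01 1.02 1.02 1.07 1.08 1.11 1.07 1.19 1.1  1.08]
R 62 0.095 [341 198] R/G [1.04 1.01 1.01 1.03 1.02 1.04 1.21 1.21 1.07 1.09 1.19]
R 62 0.105 [342 196] R/G [1.12 1.02 1.02 1.01 1.02 1.06 1.13 1.08 1.21 1.17 1.21]
R 64 0.085 [339 198] R/G [1.02 1.02 1.09 1.12 1.07 1.28 1.3  1.26 1.19 1.3  1.28]
R 64 0.095 [340 197] R/G [1.03 1.07 1.07 1.03 1.12 1.22 1.29 1.3  1.26 1.3  1.3 ]
R 64 0.105 [341 195] R/G [1.11 1.04 1.16 1.07 1.1  1.26 1.29 1.29 1.27 1.29 1.3 ]
R 66 0.085 [338 198] R/G [1.15 1.15 1.09 1.23 1.3  1.3  1.3  1.26 1.3  1.32 1.31]
R 66 0.095 [339 196] R/G [1.11 1.28 1.15 1.21 1.26 1.28 1.3  1.27 1.32 1.3  1.32]
R 66 0.105 [340 195] R/G [1.12 1.26 1.16 1.28 1.3  1.29 1.28 1.24 1.32 1.33 1.3 ]
```

View pics/s4c.png

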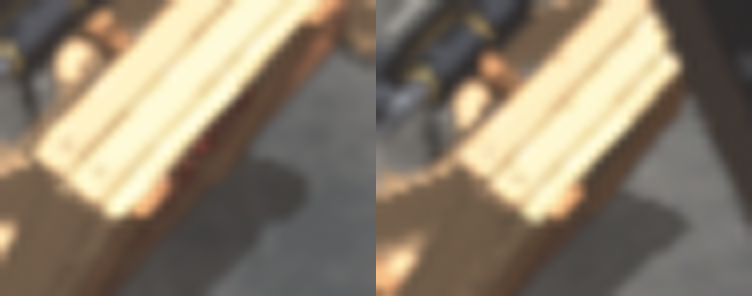

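Left crate: dark red patches under its sole (scene px ~(298–301, 235–239)). The right one is plain brown, so the left is stamped. Letting the right one down.

```bash
python3 -m handwheel '[[1,-0.3,0,0.4,0],[1,-0.6,0,0.65,0],[1,-0.95,0,0.95,0],[1,-1.35,0,1.3,0],[1,-1.75,0,1.6,0],[1,-2.2,0,1.9,0],[1,-2.65,0,2.2,0],[1,-3.1,0,2.45,0]]'; python3 -m handwheel '[[1,-0.5,0,0.25,0],[1,-1.1,0,0.45,0],[1,-1.7,0,0.6,0],[1,-2.3,0,0.7,0],[1,-2.8,0,0.75,0],[1,-3.3,0,0.75,0],[1,-3.7,0,0.75,0],[1,-4.0,0,0.75,0]]';python3 -m handwheel '[[1,-0.2,0,0,0],[1,-0.4,0,0,0],[1,-0.6,0,0,0],[1,-0.8,0,0,0],[1,-1.0,0,0,0],[1,-1.4,0,0,0],[1,-2.4,0,2,0],[1,-2.4,0,7,0]]'
```

```text
time_s: 16.55
tcp_pos: [0.6337, -0.2061, 0.0693]
eef_rot: [180.0, 0.0, 3.2]
contact_force: [-1.7, -2.2, 4.0]
gripper_width: 0.0004
gripper_force: 1.8
time_s: 17.55
tcp_pos: [0.5932, -0.206, 0.0762]
eef_rot: [-180.0, 0.1, 3.2]
contact_force: [-4.9, -2.5, 4.7]
gripper_width: 0.0007
gripper_force: 2.7
time_s: 18.55
tcp_pos: [0.5678, -0.2056, 0.1462]
eef_rot: [-179.9, 0.3, 3.2]
contact_force: [1.1, -0.0, 1.3]
gripper_width: 0.0001
gripper_force: 0.0
```

```bash
python3 -m handwheel '[[1,1,3,3,0],[0.5,2.5,8,5,0],[0,4,13,6,0],[0,5,17,6,0],[0,6,21.3,6,0],[0,6,21.3,6,0],[0,6,21.3,6,0]]'
cat > w.py <<'E'
from h import *
from scipy.spatial.transform import Rotation as Ro
def wcloud(save=None):
    s=get_state(); p,d=imaging.capture('wrist')
    if save: cv2.imwrite(save,p[:,:,::-1])
    k=imaging.get_calibration('wrist');T=np.eye(4);T[:3,:3]=Ro.from_euler('xyz',s['eef_rot'],degrees=True).as_matrix();T[:3,3]=s['tcp_pos']
    M=T@np.array(k['hand_eye']); K=np.array([[k['fx'],0,k['cx']],[0,k['fy'],k['cy']],[0,0,1]])
    v,u=np.nonzero(d>0); n=cv2.undistortPoints(np.c_[u,v].astype(float).reshape(-1,1,2),K,np.array(k['dist'])).reshape(-1,2)
    z=d[v,u][:,None]; return np.hstack([n*z,z])@M[:3,:3].T+M[:3,3], p[v,u]
def edge(Q,sel,bins):
    o=[]
    for a in bins:
        q=Q[abs(Q[:,1]-a)<.005]
        if len(q)>4: o.append((a,np.percentile(q[:,0],sel)))
    o=np.array(o); f=np.polyfit(o[:,1*0],o[:,1],1) if len(o)>2 else None
    return np.round(o,4).tolist(),f,np.degrees(np.arctan(f[0])) if f is not None else None
E
python3 - <<'E'
from w import *
P,C=wcloud('pics/w2.png'); print(get_state()['tcp_pos'])
for n,y0,b in [('L',.0076,.045),('R',-.206,.05)]:
    Q=P[(P[:,2]>.086)&(P[:,2]<.1)&(abs(P[:,1]-y0)<.09)&(P[:,0]>.5)&(P[:,0]<.65)&(C.max(1)>90)]
    if len(Q)<30: print(n,'few');continue
    print(n,len(Q),np.percentile(Q[:,1],[1,99]),'outer',edge(Q,97,y0+np.linspace(-.05,.05,6)))
    Q=P[(P[:,2]>.036)&(P[:,2]<.054)&(abs(P[:,1]-y0)<.09)&(P[:,0]>.44)&(P[:,0]<.49)]
    print(' front',len(Q),edge(Q,4,y0+np.linspace(-.05,.05,6)))
E
```

```text
time_s: 19.42
tcp_pos: [0.6299, 0.0071, 0.2076]
eef_rot: [-180.0, -0.1, 3.2]
contact_force: [0.0, -0.9, -0.7]
gripper_width: 0.0551
gripper_force: 0.0
[0.62983252 0.00656764 0.20747156]
L 1313 [-0.04257646  0.05264043] outer ([[-0.0424, 0.5949], [-0.0224, 0.5938], [-0.0024, 0.5927], [0.0176, 0.5914], [0.0376, 0.5902], [0.0576, 0.5892]], array([-0.05758234,  0.59248234]), np.float64(-3.295585668835369))
 front 2002 ([[-0.0424, 0.4715], [-0.0224, 0.4708], [-0.0024, 0.4699], [0.0176, 0.4688], [0.0376, 0.4674], [0.0576, 0.4664]], array([-0.05247625,  0.46952384]), np.float64(-3.0039125690603936))
R 351 [-0.23768456 -0.20694667] outer ([[-0.236, 0.6059], [-0.216, 0.6041]], None, None)
 front 0 ([], None, None)
```

View pics/w2.png

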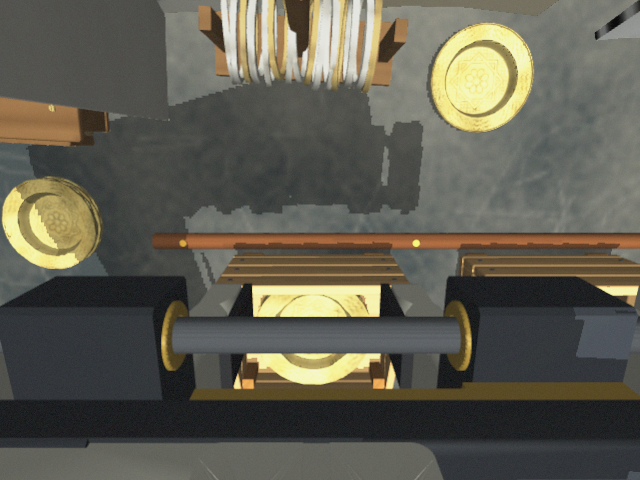

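```bash
python3 -m handwheel '[[0,-1.2,0,-4,0],[0,-1.2,0,-9,0],[0,-1.2,0,-13,0],[0,-1.2,0,-16.6,0],[0,-1.2,0,-16.6,0]]'; python3 -m handwheel '[[0,-0.8,0,0,0],[0,-1.6,0,0,0],[0,-2.4,0,0,-0.2],[0,-3.3,0,0,-0.4],[0,-4.3,0,0,-0.7],[0,-5.3,0,0,-1],[0,-6.2,0,0,-1.3],[0,-6.7,0,0,-1.4]]'
python3 - <<'E'
from w import *
s=get_state(); print(s['tcp_pos'],s['eef_rot'])
for cam in ['scene','side']:
    p,d=imaging.capture(cam);cv2.imwrite(f'pics/{cam}5.png',p[:,:,::-1]);P=cloud(cam,np.ones_like(d,bool),d)
    Q=P[(P[:,2]>.036)&(P[:,2]<.054)&(abs(P[:,1]-.0076)<.09)&(P[:,0]>.35)&(P[:,0]<.45)]
    print(cam,len(Q),edge(Q,4,.0076+np.linspace(-.06,.06,7)))
P,C=wcloud()
Q=P[(P[:,2]>.036)&(P[:,2]<.054)&(abs(P[:,1]-.0076)<.09)&(P[:,0]>.35)&(P[:,0]<.45)]
print('wr',len(Q),edge(Q,4,.0076+np.linspace(-.06,.06,7)))
E
```

```text
time_s: 20.1
tcp_pos: [0.6159, 0.0053, 0.0384]
eef_rot: [179.9, 0.3, 3.1]
contact_force: [-0.5, -0.9, 0.9]
gripper_width: 0.0879
gripper_force: 0.0
time_s: 21.1
tcp_pos: [0.5532, 0.0078, 0.0426]
eef_rot: [-179.9, -0.3, 1.9]
contact_force: [6.0, 0.2, 3.5]
gripper_width: 0.0879
gripper_force: 3.2
[0.55316677 0.00780292 0.04256043] [-179.93957779   -0.32529779    1.86864633]
scene 342 ([[-0.0524, 0.4128], [-0.0324, 0.4126], [-0.0124, 0.4123], [0.0076, 0.4109], [0.0276, 0.4105], [0.0476, 0.4096], [0.0676, 0.4094]], array([-0.03235749,  0.41141328]), np.float64(-1.853300728559323))
side 260 ([[-0.0524, 0.4168], [-0.0324, 0.4171], [-0.0124, 0.4156], [0.0076, 0.4153], [0.0276, 0.4152], [0.0476, 0.4137], [0.0676, 0.4121]], array([-0.03804377,  0.41541387]), np.float64(-2.178696903570456))
wr 0 ([], None, None)
```

```bash
python3 -m handwheel '[[0,-0.6,0,0,0],[0,-1.2,0,0,0],[0,-1.8,0,0,0],[0,-2.3,0,0,-0.1],[0,-2.7,0,0,-0.1],[0,-2.9,0,0,-0.1],[0,-2.9,0,0,-0.1]]'
python3 - <<'E'
from w import *
s=get_state(); print(s['tcp_pos'],s['eef_rot'])
for cam in ['scene','side']:
    p,d=imaging.capture(cam);cv2.imwrite(f'pics/{cam}6.png',p[:,:,::-1]);P=cloud(cam,np.ones_like(d,bool),d)
    Q=P[(P[:,2]>.036)&(P[:,2]<.054)&(abs(P[:,1]-.0076)<.09)&(P[:,0]>.35)&(P[:,0]<.45)]
    print(cam,len(Q),edge(Q,4,.0076+np.linspace(-.06,.06,7))[1:])
a=cv2.imread('pics/scene6.png')[195:330,245:425];b=cv2.imread('pics/side6.png')[190:325,250:430]
f=lambda c:cv2.resize(c,None,fx=4,fy=4,interpolation=cv2.INTER_CUBIC)
cv2.imwrite('pics/c6.png',f(a)); cv2.imwrite('pics/c6s.png',f(b))
E
```

```text
time_s: 22.12
tcp_pos: [0.5245, 0.0078, 0.042]
eef_rot: [-179.9, -0.3, 1.8]
contact_force: [7.1, 0.9, 5.4]
gripper_width: 0.0875
gripper_force: 3.2
[0.5245171  0.00778937 0.04202575] [-179.94632084   -0.26908123    1.76675834]
scene 475 (array([-0.01568945,  0.38287284]), np.float64(-0.8988652514073802))
side 385 (array([-0.04785242,  0.38776765]), np.float64(-2.739652078376911))
```

View pics/c6.png

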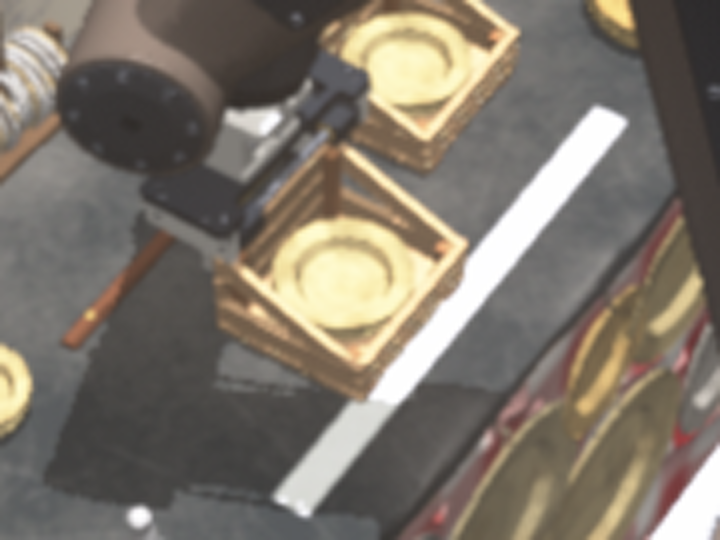

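```bash
python3 -m handwheel '[[0,-0.2,0,0,0],[0,-0.4,0,0,0],[0,-0.6,0,0,0],[0,-0.6,0,0,0],[0,1.0,0,0,0],[0,2.5,0,1,0],[0,4,0,5,0],[0,4,0,10,0]]';python3 -m handwheel '[[0,-3,0,4,0],[0,-7,0,6,0],[0,-7,0,8,0],[0,-7,0,8,0]]'
python3 - <<'E'
from w import *
s=get_state(); print(s['tcp_pos'],s['eef_rot'],s['contact_force'])
def line(P,C): 
    Q=P[(P[:,0]>.33)&(P[:,0]<.43)&(abs(P[:,1]+.05)<.25)&((P[:,1]<-.09)|(P[:,1]>.1))&(abs(P[:,2])<.015)&(C.min(1)>150)]
    l=cv2.fitLine(Q[:,:2].astype(np.float32),cv2.DIST_L2,0,.01,.01).ravel() if len(Q)>20 else None
    return len(Q),np.round(l,4), l[2]+(.0076-l[3])*l[0]/l[1]
for cam in ['scene','side','wrist']:
    if cam=='wrist': P,C=wcloud('pics/w7.png')
    else:
        p,d=imaging.capture(cam);cv2.imwrite(f'pics/{cam}7.png',p[:,:,::-1]);P=cloud(cam,np.ones_like(d,bool),d);C=p[d>0]
    for lo,hi in [(.036,.054),(.012,.034)]:
        Q=P[(P[:,2]>lo)&(P[:,2]<hi)&(abs(P[:,1]-.0076)<.09)&(P[:,0]>.34)&(P[:,0]<.45)]
        if len(Q)>50: print(cam,len(Q),edge(Q,4,.0076+np.linspace(-.06,.06,7))[1:])
    try: print(line(P,C))
    except Exception as e: print(e)
E
```

```text
time_s: 23.22
tcp_pos: [0.5614, 0.0065, 0.1397]
eef_rot: [179.9, 0.3, 1.7]
contact_force: [0.5, -0.3, -0.5]
gripper_width: 0.0876
gripper_force: 0.0
time_s: 23.72
tcp_pos: [0.4923, 0.0071, 0.2217]
eef_rot: [-180.0, -0.1, 1.7]
contact_force: [0.1, -0.2, -0.6]
gripper_width: 0.0875
gripper_force: 0.0
[0.4922952  0.00709353 0.22173692] [-1.79961362e+02 -6.97717841e-02  1.71221300e+00] [ 0.13626403 -0.17292713 -0.64694338]
scene 513 (array([-0.04281273,  0.37694395]), np.float64(-2.4514916092401915))
scene 535 (array([-0.03396945,  0.37596644]), np.float64(-1.945557999126122))
(763, array([ 0.0318, -0.9995,  0.3813, -0.0835], dtype=float32), np.float32(0.37840292))
side 406 (array([-0.06287118,  0.38200432]), np.float64(-3.5975182201861893))
side 313 (array([-0.26953489,  0.39390295]), np.float64(-15.084733994140366))
(370, array([ 0.0297, -0.9996,  0.3801, -0.0601], dtype=float32), np.float32(0.37813076))
wrist 3116 (array([0.00556678, 0.40217065]), np.float64(0.31894961177091924))
wrist 5096 (array([-0.00986788,  0.39879443]), np.float64(-0.5653693839410865))
(454, array([ 0.0302, -0.9995,  0.3902, -0.1125], dtype=float32), np.float32(0.38654837))
```

View pics/w7.png

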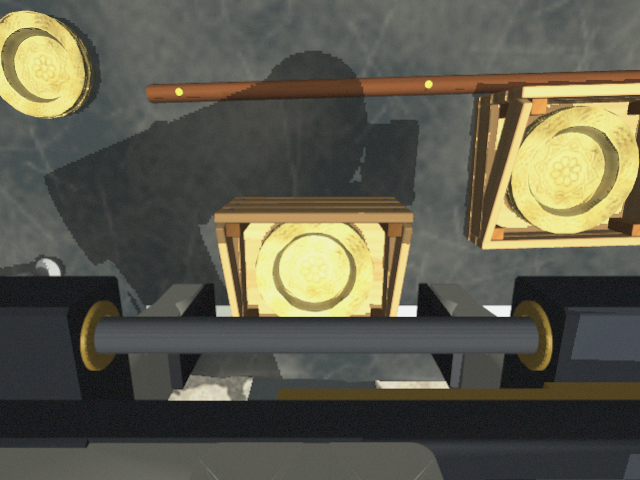

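```bash
python3 -c "
from plant import r
print(r.close_job())"
```

```text
the job is handed in; nothing more can be done
None
```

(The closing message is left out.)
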